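# Put the block plane away in its half-covered till

### The job

Put the grey block plane away in the open-topped wooden till with the dark half cover. It is longer than the opening, so dip its front end (the end with the small pale round knob) and pass that end under the cover, then level the plane and set it down flat on its sole on the till floor. Keep hold of it until it sits flat, then let go; its front end stays well under the cover.

Things in the scene. Friction and masses are not known exactly. Their poses are not given: they have to be found in the camera images.
- plane_till: Open-topped brown wooden till fixed on the worktop, grey felt floor. Outside 210 mm in x, 150 mm in y, walls 10 mm thick, 62 mm high. Inside x -95 to 95 mm, y -65 to 65 mm; its floor is 6 mm above the worktop. Origin: centre of its underside, z up. A dark cover board is fixed over its -x end, the end nearer the robot; the opening is x -35 to 95 mm over the full inner width.
- cover_edge (a point): Middle of the lower edge of the till's fixed dark cover, where the opening begins: at (-35, 0, 62) mm in the till's frame, same axes. From here the cover reaches 70 mm towards -x. It is 6 mm thick: underside 56 mm above the till floor, top 68 mm above the worktop.
- plane_grip (a point): Grasp point of the loose grey block plane (155 x 42 x 60 mm, 0.6 kg): between its flat side cheeks, 26 mm above the sole, 88 mm behind the front end, 67 mm before the rear end. -y points to the front end, x across, z up from the sole. Grip across x from above: cheeks 42 mm apart, 28 to 138 mm behind the front end, 33 mm high; blade and cap between them 32 mm wide, 60 mm high.
- plane_nose (a point): Middle of the lower edge of the plane's front end, on the sole: (0, -88, -26) mm from plane_grip, same axes. Behind it the sole plate is 12 mm thick; the pale round knob, 22 mm across and 36 mm high, stands 15 to 37 mm behind it; the blade is 49 mm high from 64 mm and 60 mm high from 78 mm behind it.
Mind the look-alikes: they are no part of the job. Leave any orange look-alike of the part that bears plane_grip alone.

How it is judged:
By the outcome, as a careful person would: the job done as asked, in the order asked, and still so for the second after the job is handed in, with the robot touching nothing.
It also fails if it takes over 42 s, if anything falls off the work surface, if the arm or the gripper's body presses on something with over 40 N, if the wrist force passes 120 N, or if a joint passes its speed limit or range.

### The arm

A 6-joint arm with a two-finger parallel gripper is mounted at the origin on a cart in front of the work surface, level with it; the furniture and walls round the work are solid. World frame = base frame: x ahead of the robot, y to its left, z up, the work surface at z = 0. Lengths are in m, angles in rad, forces in N, time in s.
With the tool pointing down it reaches from about 0.3 to 0.875 m from the base axis. Payload 6.4 kg.
Tool frame: the origin (TCP) lies at the very end of the fingers, on their centre line; the grasp point (between the pads) lies 19 mm behind it; z points along the fingers, y is the direction in which the jaws open and shut (so a half turn about z gives the same grasp; the last joint's range is limited). The gripper opens to 85 mm and grips with 20 to 120 N. Pads are 22 mm wide; open, the fingers measure 114 mm over their backs; the gripper's body (76 mm by 85 mm) begins 54 mm behind the grasp point. The pads swing forward as they close: fully open they stand 13 mm farther back than shut.
Start: joints at [1.111, 0.181, 1.607, -0, 1.354, -0.206], TCP at [0.144, 0.557, 0.231] pointing down, gripper open.
Joint ranges: [-2.99, 2.99], [-0.89, 2.07], [0.3, 2.58], [-1.14, 4.28], [0, 2.63], [-3.12, 3.12]. Speed limits (rad/s): [2.57, 2.57, 3.01, 3.14, 3.14, 3.14].

### API

Orientations are given as a unit quaternion [w, x, y, z].
In Python, from bench import * gives the robot as it stands.
- The arm moves only by the tool arm_command, never from a script. Its argument "motion" is text: rows parted by semicolons, each of 7 numbers parted by spaces: the shift along the tool's x, y, z in units of 0.2 m (1.0 is 0.2 m), then the turn, a rotation vector about the tool's x, y, z in units of 60 degrees (1.0 is 60 degrees), then the opening, from 0 (shut) to 1 (fully open). In form: tx ty tz ax ay az grip; .... A call has 1 to 10 rows; each row shifts and turns the pose as measured when the row begins, along the tool's axes as they then stand; what a row does not reach is not made up. A row lasts 1/12 s, in which the tool goes at most 41.7 mm and 7.16 degrees, less where a joint would pass 70% of its speed; a pose out of reach is approached as far as the arm can. A call with a number of a shift or a turn outside -1 to 1 is refused whole. A call with a gripper value outside its range is refused whole. The fingers move at their own pace and stop on an object; the grip force is fixed at half the most. Time passes only in rows, so rows that do not move let the fingers close. It gives the time, the measured TCP pose, the force and the opening at its end, in the units of the state.
- get_obs(): the state, without advancing time (a new reading comes with each control period).
- camera(name): name is "side" or "top" or "wrist"; returns a dict with "img" (400x640x3 uint8, red, green, blue), "intrinsics" (3x3 intrinsics, pixels), "pose" (4x4, takes a point from camera to world coordinates); the wrist camera has in their place "mount" (4x4, takes a point from camera to tool coordinates, whose origin is the TCP and whose axes are the flange's). Camera axes: x right, y down, z forward; pixel columns grow to the right and rows downward; lengths in m; the calibration is good to about 2 mm. A picture is of the moment at which its call begins: read the wrist's pose just before it. There is no depth.
- hand_in(): hands the job in, once; it reports no verdict.
Trained networks look in the newest picture that a camera, given by its name, has taken for a name from the list of things; names that differ only in an ending like _2 or _b are one class to them, and where a whole thing is asked for, a point or a joint stands for the part that bears it (a point fixed in the world has none). Each returns a list of dicts, best first, with "conf" (0 to 1); they miss things now and then, are a little off and sometimes report something else, mostly with a low value. They report only what shows in the picture. A call takes as long as a camera call. They do not tell look-alikes from the thing itself.
- search_frame(camera, target): "box" ([left, top, right, bottom] in pixels, round what is visible of it).
The state is a dict: "time_s": time; "q": joint angles; "dq": joint speeds; "joint_efforts": joint torques, N m; "eef_pos": TCP position; "eef_rot": TCP orientation; "wrist_force": force on the tool from outside, world axes, zero at the start; "torque": the same for the moment, N m; "opening": opening from 0.0 (shut) to 1.0 (fully open).
Only numpy, scipy, OpenCV 4.12 (cv2) and the standard library are available. Lean on these libraries where they do the work, as an engineer would, in place of code of your own. Each camera call takes 0.05 s, during which the arm holds its last target.

## Working session

There is one attempt and no reset: what is moved stays moved. The work goes in short steps, Python scripts to look and compute and a tool call to move; the robot and the scene stay as the last step left them, time stands still between calls to the robot, and variables do not carry over. Pictures are saved under pics/ and viewed, and the job is handed in when it is done.

Besides the shell and the picture viewer there is one more tool, called after "Call:" in YAML: its name, and indented under it one key for each argument. arm_command: Moves the arm, as the interface text tells. Shifts and turns lie within -1 to 1; 1 stands for 0.2 m of shift or 60 degrees of turn. Its arguments: {"type":"object","properties":{"motion":{"type":"string"}},"required":["motion"]}

```bash
ls; mkdir -p pics
python3 - <<'E'
from bench import *
import cv2, numpy as np
o=get_obs()
print({k:np.round(v,3) for k,v in o.items()})
for n in ["side","top","wrist"]:
    c=camera(n); cv2.imwrite(f"pics/{n}0.png",c["img"][:,:,::-1])
    print(n,np.round(c["intrinsics"],1).tolist(),np.round(c.get("pose",c.get("mount")),4).tolist())
    for t in ["plane_till","plane_grip","cover_edge"]:
        try: print(t,[(np.round(d["box"]).tolist(),round(d["conf"],2)) for d in search_frame(n,t)][:4])
        except Exception as e: print(t,e)
E
```

```text
pics
{'time_s': np.float64(0.0), 'q': array([ 1.111,  0.182,  1.608,  0.   ,  1.354, -0.206]), 'dq': array([ 0.002,  0.001, -0.   ,  0.   , -0.   , -0.001]), 'joint_efforts': array([-1.0000e-03, -4.4490e+01, -3.5131e+01, -0.0000e+00,  9.0000e-03,
        0.0000e+00]), 'eef_pos': array([0.144, 0.556, 0.23 ]), 'eef_rot': array([-0.   ,  0.127,  0.992, -0.001]), 'wrist_force': array([0.364, 0.102, 0.707]), 'torque': array([-0.023,  0.063, -0.048]), 'opening': np.float64(1.003)}
side [[415.5, 0.0, 322.4], [0.0, 415.5, 194.4], [0.0, 0.0, 1.0]] [[0.927, 0.2876, -0.2406, 0.7355], [0.3747, -0.737, 0.5625, -0.5493], [-0.0156, -0.6117, -0.791, 0.8573], [0.0, 0.0, 0.0, 1.0]]
plane_till [([200.0, 244.0, 325.0, 354.0], 0.69), ([341.0, 165.0, 395.0, 185.0], 0.59)]
plane_grip [([350.0, 202.0, 395.0, 257.0], 0.81), ([304.0, 113.0, 350.0, 146.0], 0.78), ([340.0, 162.0, 396.0, 187.0], 0.62)]
cover_edge [([199.0, 242.0, 324.0, 355.0], 0.58)]
top [[481.8, 0.0, 320.2], [0.0, 481.8, 201.0], [0.0, 0.0, 1.0]] [[0.005, -0.9995, 0.0306, 0.455], [-0.9998, -0.0056, -0.018, 0.0193], [0.0182, -0.0306, -0.9994, 1.3088], [0.0, 0.0, 0.0, 1.0]]
plane_till [([387.0, 171.0, 452.0, 252.0], 0.58)]
plane_grip [([190.0, 213.0, 242.0, 265.0], 0.94), ([290.0, 138.0, 345.0, 164.0], 0.8), ([249.0, 146.0, 274.0, 201.0], 0.64)]
cover_edge [([384.0, 170.0, 449.0, 256.0], 0.61)]
wrist [[306.8, 0.0, 318.8], [0.0, 306.8, 201.5], [0.0, 0.0, 1.0]] [[0.001, -0.9636, -0.2675, 0.0684], [1.0, 0.0012, -0.0006, 0.0], [0.0009, -0.2675, 0.9636, -0.1412], [0.0, 0.0, 0.0, 1.0]]
plane_till []
plane_grip [([128.0, 365.0, 158.0, 400.0], 0.69)]
cover_edge []
```

View pics/side0.png

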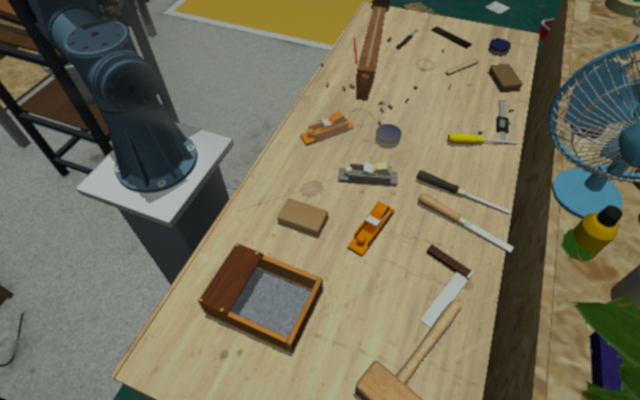

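View pics/top0.png

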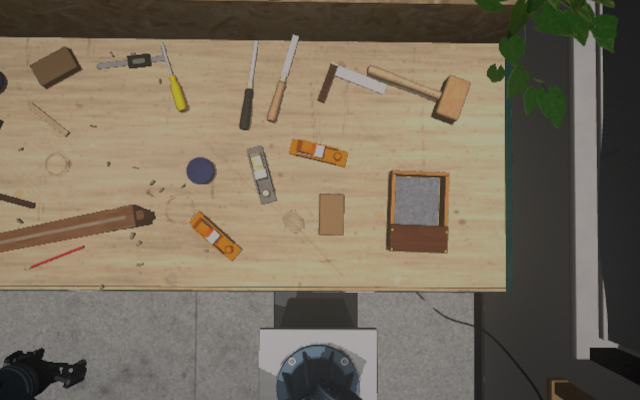

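Run:
```python
import cv2,numpy as np
t=cv2.imread('pics/top0.png');s=cv2.imread('pics/side0.png')
a=cv2.resize(t[130:275,180:360],None,fx=4,fy=4,interpolation=cv2.INTER_CUBIC)
cv2.imwrite('pics/tc.png',a)
b=cv2.resize(s[100:360,190:410],None,fx=2.3,fy=2.3,interpolation=cv2.INTER_CUBIC)
cv2.imwrite('pics/sc.png',b)
b=cv2.resize(t[150:280,360:480],None,fx=4.5,fy=4.5,interpolation=cv2.INTER_CUBIC)
cv2.imwrite('pics/tt.png',b)
```

```text
(no output)
```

View pics/tc.png

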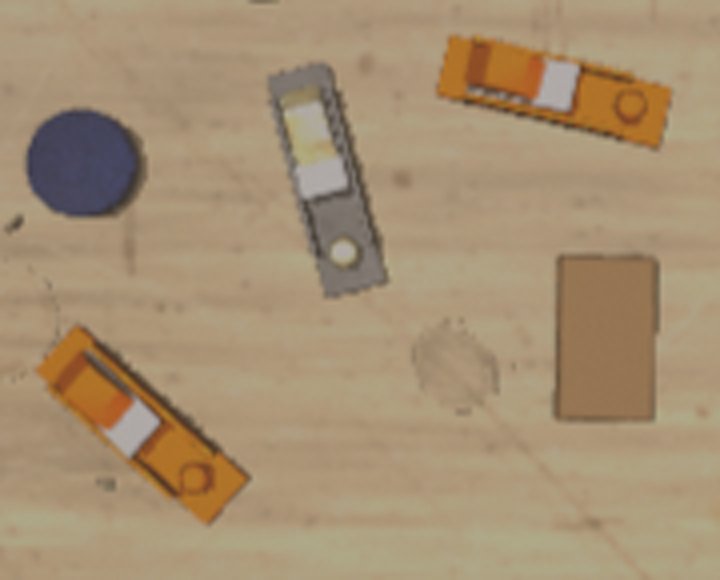

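View pics/sc.png

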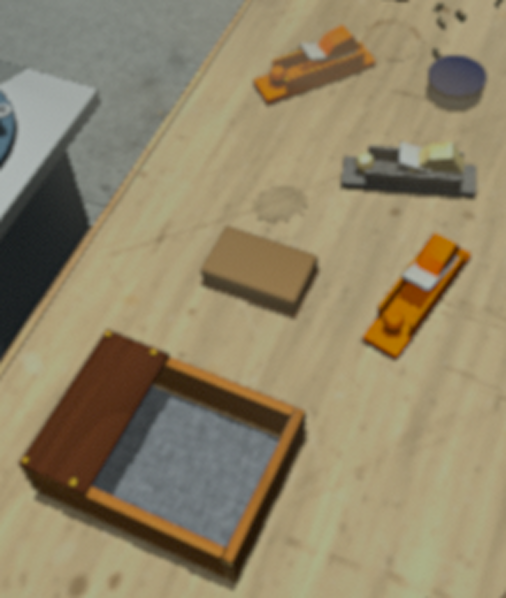

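View pics/tt.png

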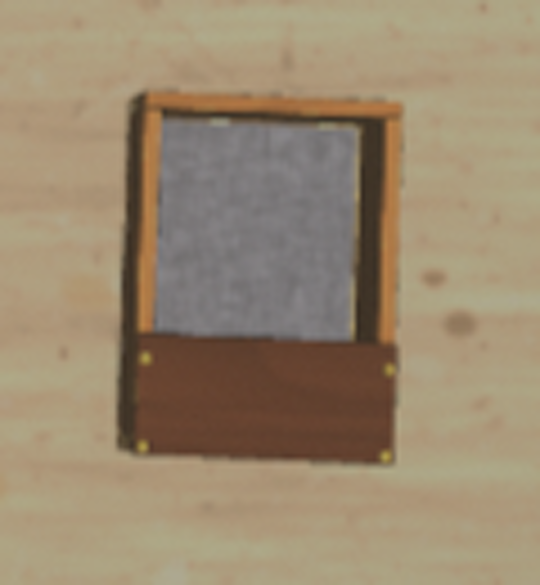

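Top view: three planes. Orange at (216,237) and (319,152) are look-alikes. The grey one at (262,175), with a pale knob at its lower end (crop (343,252)), is the target. The till is at (418,212), its dark cover at the lower end towards the robot. Next I fit the poses.

```bash
cat > h.py <<'E'
import numpy as np,cv2
from scipy.optimize import least_squares
from scipy.spatial.transform import Rotation as R
K={'top':np.array([[481.8,0,320.2],[0,481.8,201],[0,0,1]]),'side':np.array([[415.5,0,322.4],[0,415.5,194.4],[0,0,1]])}
P={'side':np.array([[0.927,0.2876,-0.2406,0.7355],[0.3747,-0.737,0.5625,-0.5493],[-0.0156,-0.6117,-0.791,0.8573],[0,0,0,1]]),
'top':np.array([[0.005,-0.9995,0.0306,0.455],[-0.9998,-0.0056,-0.018,0.0193],[0.0182,-0.0306,-0.9994,1.3088],[0,0,0,1]])}
def proj(cam,X):
    T=np.linalg.inv(P[cam]);X=np.atleast_2d(X)@T[:3,:3].T+T[:3,3]
    u=X@K[cam].T;return u[:,:2]/u[:,2:]
def w(p,L):
    c,s=np.cos(p[2]),np.sin(p[2]);L=np.atleast_2d(L)
    return np.c_[p[0]+c*L[:,0]-s*L[:,1],p[1]+s*L[:,0]+c*L[:,1],L[:,2]]
def fit(obs,p0):
    f=lambda p:np.concatenate([(proj(c,w(p,L))-px).ravel() for c,L,px in obs])
    r=least_squares(f,p0,loss='soft_l1');return r.x,f(r.x).reshape(-1,2)
E
python3 - <<'E'
from h import *
tt=lambda a:np.array(a)/4.5+[360,150]
tc=lambda a:np.array(a)/4+[180,130]
sc=lambda a:np.array(a)/2.3+[190,100]
LT=np.array([[.105,.075,.062],[.105,-.075,.062],[-.105,.075,.068],[-.105,-.075,.068]])
pt=tt([(146,93),(402,103),(133,450),(394,463)])
ps=sc([(303,408),(230,568),(108,332),(25,462)])
for ob in ([('top',LT,pt)],[('side',LT,ps)],[('top',LT,pt),('side',LT,ps)]):
    p,r=fit(ob,[.5,-.2,0]);print('till',p.round(4),r.round(1).tolist())
LP=np.array([[-.021,-.088,.012],[.021,-.088,.012],[-.021,.067,.012],[.021,.067,.012]])
# -y front. world: front points to -x robot. 
pp=tc([(327,297),(387,281),(268,75),(330,63)])
for s in (0,1):
  o=[1,0,3,2] if s else [0,1,2,3]
  p,r=fit([('top',LP[o],pp)],[.5,.13,-1.4]);print('plane',p.round(4),r.round(1).tolist(),proj('side',w(p,LP[o])).round(1).tolist(), ((proj('side',w(p,LP[o]))-[190,100])*2.3).round().tolist())
E
```

```text
till [ 0.4675 -0.2612 -0.0377] [[-0.2, -0.8], [0.3, -0.5], [-0.0, 0.9], [-0.1, 0.4]]
till [ 0.4712 -0.2618 -0.0446] [[1.5, 2.1], [0.3, -1.0], [-0.2, -1.6], [-3.5, 0.6]]
till [ 0.4693 -0.2612 -0.0393] [[-0.1, -1.5], [0.3, -1.1], [-0.1, 0.2], [-0.2, -0.2], [0.7, 1.3], [-0.1, -1.9], [-1.1, -1.9], [-4.2, 0.3]]
plane [ 0.5749  0.1557 -1.3077] [[-0.1, 0.2], [0.1, 0.3], [0.2, 0.1], [-0.2, -0.8]] [[338.5, 167.4], [337.0, 179.3], [396.2, 172.1], [396.0, 184.2]] [[342.0, 155.0], [338.0, 182.0], [474.0, 166.0], [474.0, 194.0]]
plane [ 0.575   0.1502 -1.8022] [[1.1, 0.2], [-29.1, 0.6], [29.6, -0.1], [-1.1, -0.8]] [[338.1, 168.3], [346.6, 158.8], [388.3, 194.0], [396.3, 183.6]] [[341.0, 157.0], [360.0, 135.0], [456.0, 216.0], [474.0, 192.0]]
```

```bash
cat > plan.py <<'E'
import numpy as np,heapq
def box(a,b,c,d,n=3):
    xs=np.linspace(a,b,max(2,int((b-a)/n)+1));zs=np.linspace(c,d,max(2,int((d-c)/n)+1))
    return np.concatenate([np.c_[xs,xs*0+c],np.c_[xs,xs*0+d],np.c_[zs*0+a,zs],np.c_[zs*0+b,zs]])
# s behind nose, h above sole
B=np.concatenate([box(0,155,0,12),box(15,37,12,36),box(28,138,12,33),box(64,78,33,49),box(78,138,33,60),box(77,99,7,80),box(45,131,80,140),box(0,40,125,170)])
obst=[(-105,-95,0,62),(-105,-35,62,68),(95,105,0,62),(-300,300,-50,6)]
def clear(nx,nz,th):
    c,s=np.cos(th),np.sin(th)
    X=nx+c*B[:,0]-s*B[:,1]; Z=nz+s*B[:,0]+c*B[:,1]   # rear raised; top leans to -x
    m=1e9
    for a,b,d,e in obst:
        dx=np.maximum(np.maximum(a-X,X-b),0);dz=np.maximum(np.maximum(d-Z,Z-e),0)
        ins=(dx==0)&(dz==0)
        if ins.any(): return -1
        m=min(m,np.hypot(dx,dz).min())
    return m
if __name__=='__main__':
    xs=np.arange(-86,30,4.);zs=np.arange(8,150,4.);ts=np.arange(0,56,5.)
    C=np.array([[[clear(x,z,np.radians(t)) for t in ts] for z in zs] for x in xs])
    goal=(int((-82+86)/4),0,0)
    # start: high free
    D={goal:0};pr={};h=[(0,goal)]
    while h:
        d,u=heapq.heappop(h)
        if d>D[u]:continue
        if zs[u[1]]>=140 and ts[u[2]]==0 and xs[u[0]]>=-30: break
        for dx in(-1,0,1):
         for dz in(-1,0,1):
          for dt in(-1,0,1):
            v=(u[0]+dx,u[1]+dz,u[2]+dt)
            if not(0<=v[0]<len(xs) and 0<=v[1]<len(zs) and 0<=v[2]<len(ts)):continue
            cl=C[v]
            floorok = zs[v[1]]<16
            if cl<1.5:continue
            nd=d+(abs(dx)+abs(dz)+abs(dt)*1.5)*(1+(8/cl)**2)
            if nd<D.get(v,1e9):D[v]=nd;pr[v]=u;heapq.heappush(h,(nd,v))
    print(d)
    while 1:
        print(xs[u[0]],zs[u[1]],ts[u[2]],round(C[u],1))
        if u==goal:break
        u=pr[u]
E
python3 plan.py
```

```text
126.06410085666403
-14.0 140.0 0.0 75.0
-14.0 140.0 5.0 75.0
-14.0 140.0 10.0 75.0
-14.0 140.0 15.0 75.0
-14.0 140.0 20.0 75.0
-14.0 136.0 25.0 71.2
-14.0 132.0 25.0 67.4
-14.0 128.0 25.0 63.6
-14.0 124.0 25.0 59.8
-14.0 120.0 25.0 56.1
-14.0 116.0 25.0 52.4
-14.0 112.0 25.0 48.8
-14.0 108.0 25.0 45.2
-14.0 104.0 25.0 41.7
-14.0 100.0 25.0 38.3
-14.0 96.0 25.0 35.0
-14.0 92.0 25.0 31.9
-14.0 88.0 25.0 29.0
-14.0 84.0 25.0 26.4
-14.0 80.0 25.0 24.2
-14.0 76.0 25.0 22.5
-14.0 72.0 25.0 20.7
-14.0 68.0 25.0 19.0
-14.0 64.0 25.0 17.3
-14.0 60.0 25.0 16.2
-14.0 56.0 25.0 15.9
-14.0 52.0 25.0 15.9
-14.0 48.0 25.0 16.2
-14.0 44.0 25.0 17.4
-14.0 40.0 25.0 19.4
-14.0 36.0 25.0 20.6
-14.0 32.0 25.0 18.9
-18.0 28.0 25.0 15.4
-18.0 24.0 25.0 13.3
-22.0 20.0 25.0 11.4
-26.0 16.0 25.0 9.6
-30.0 16.0 25.0 7.8
-34.0 12.0 25.0 6.0
-38.0 12.0 25.0 6.0
-42.0 12.0 25.0 6.0
-46.0 12.0 25.0 4.7
-50.0 12.0 20.0 3.0
-54.0 12.0 20.0 4.5
-58.0 12.0 15.0 3.3
-62.0 12.0 15.0 5.7
-66.0 12.0 15.0 5.7
-66.0 12.0 10.0 6.0
-70.0 12.0 5.0 6.0
-74.0 12.0 5.0 6.0
-74.0 12.0 0.0 6.0
-78.0 12.0 0.0 6.0
-82.0 8.0 0.0 2.0
```

Run:
```python
import plan,numpy as np
parts={'plate':(0,155,0,12),'knob':(15,37,12,36),'cheek':(28,138,12,33),'bl1':(64,78,33,49),'bl2':(78,138,33,60),'fing':(77,99,7,80),'body':(45,131,80,140),'cam':(0,40,125,170)}
for p in [(-34,12,25),(-42,12,25),(-46,12,25),(-50,12,20),(-58,12,15),(-50,10,22),(-56,9,18),(-62,9,14)]:
    o=[]
    ob=plan.obst
    for k,b in parts.items():
        if k in('fing','body','cam'):
          for al in (0,15):
            a=np.radians(al);q=plan.box(*b)-[88,26];q=np.c_[q[:,0]*np.cos(a)+q[:,1]*np.sin(a),-q[:,0]*np.sin(a)+q[:,1]*np.cos(a)]+[88,26]
            plan.B=q;o.append((k+str(al),round(plan.clear(p[0],p[1],np.radians(p[2])),1)))
        else:
            plan.B=plan.box(*b); plan.obst=ob[:3];o.append((k,round(plan.clear(p[0],p[1],np.radians(p[2])),1)));plan.obst=ob
    print(p,o)
```

```text
(-34, 12, 25) [('plate', np.float64(9.3)), ('knob', np.float64(9.8)), ('cheek', np.float64(14.9)), ('bl1', np.float64(41.3)), ('bl2', np.float64(42.2)), ('fing0', np.float64(42.2)), ('fing15', np.float64(46.1)), ('body0', np.float64(36.4)), ('body15', np.float64(53.6)), ('cam0', np.float64(57.3)), ('cam15', np.float64(87.0))]
(-42, 12, 25) [('plate', np.float64(12.6)), ('knob', np.float64(6.4)), ('cheek', np.float64(9.4)), ('bl1', np.float64(34.0)), ('bl2', np.float64(46.2)), ('fing0', np.float64(44.9)), ('fing15', np.float64(46.1)), ('body0', np.float64(35.5)), ('body15', np.float64(51.5)), ('cam0', np.float64(57.3)), ('cam15', np.float64(87.0))]
(-46, 12, 25) [('plate', np.float64(14.3)), ('knob', np.float64(4.7)), ('cheek', np.float64(7.7)), ('bl1', np.float64(30.4)), ('bl2', np.float64(44.4)), ('fing0', np.float64(43.4)), ('fing15', np.float64(46.1)), ('body0', np.float64(35.5)), ('body15', np.float64(50.8)), ('cam0', np.float64(57.3)), ('cam15', np.float64(87.0))]
(-50, 12, 20) [('plate', np.float64(3.0)), ('knob', np.float64(5.9)), ('cheek', np.float64(8.9)), ('bl1', np.float64
[... 818 characters left out ...]
p.float64(57.9)), ('cam15', np.float64(86.6))]
(-56, 9, 18) [('plate', np.float64(3.6)), ('knob', np.float64(7.9)), ('cheek', np.float64(10.9)), ('bl1', np.float64(25.8)), ('bl2', np.float64(36.6)), ('fing0', np.float64(33.5)), ('fing15', np.float64(35.4)), ('body0', np.float64(31.0)), ('body15', np.float64(45.5)), ('cam0', np.float64(59.9)), ('cam15', np.float64(87.2))]
(-62, 9, 14) [('plate', np.float64(6.6)), ('knob', np.float64(9.1)), ('cheek', np.float64(12.0)), ('bl1', np.float64(23.6)), ('bl2', np.float64(33.5)), ('fing0', np.float64(28.4)), ('fing15', np.float64(30.3)), ('body0', np.float64(29.5)), ('body15', np.float64(43.4)), ('cam0', np.float64(62.3)), ('cam15', np.float64(87.4))]
```

```bash
cat >> h.py <<'E'
def rot_target(yawdeg,th=0):
    # tool y at heading yawdeg; tool down; th deg: top leans toward tool +x (nose dips)
    a=np.radians(yawdeg);y=np.array([np.cos(a),np.sin(a),0]);z=np.array([0,0,-1.]);x=np.cross(y,z)
    M=np.c_[x,y,z]; return R.from_matrix(M)*R.from_rotvec([0,np.radians(-th),0]) 
def delta(o,pos,Rt):
    q=o['eef_rot'];Rc=R.from_quat([q[1],q[2],q[3],q[0]])
    d=Rc.inv().apply(np.array(pos)-o['eef_pos'])/.2
    r=(Rc.inv()*Rt).as_rotvec(degrees=True)/60
    return d.round(4),r.round(4)
E
python3 - <<'E'
from h import *
from bench import get_obs
r=rot_target(105,25).as_matrix();print(r.round(2))  # z axis should have +x (away from nose)
o=get_obs();print(delta(o,[.545,.148,.27],rot_target(105)))
E
```

```text
[[-0.88 -0.26  0.41]
 [-0.23  0.97  0.11]
 [-0.42 -0.   -0.91]]
(array([-2.452 , -1.4745, -0.1935]), array([-0.    , -0.    , -0.4924]))
```

Call:
arm_command:
  motion: "-0.175 -0.105 -0.014 0 0 -0.1 1;-0.175 -0.105 -0.014 0 0 -0.1 1;-0.175 -0.105 -0.014 0 0 -0.1 1;-0.175 -0.105 -0.014 0 0 -0.1 1;-0.175 -0.105 -0.014 0 0 -0.1 1"

```text
time_s: 1.02
eef_pos: [0.3075, 0.447, 0.2446]
eef_rot: [-0.001, -0.147, 0.989, 0.001]
wrist_force: [-0.5, 0.7, 0.3]
opening: 1.002
```

Run:
```python
from h import *
from bench import get_obs
o=get_obs();print(o['time_s'],o['eef_pos'],delta(o,[.545,.148,.27],rot_target(105)))
```

```text
1.0167 [0.30754149 0.44701574 0.24458217] (array([-0.7024, -1.7749, -0.1321]), array([ 0.0017, -0.0024,  0.031 ]))
```

Call:
arm_command:
  motion: "-0.078 -0.19 -0.014 0 0 0.015 1;-0.078 -0.19 -0.014 0 0 0.015 1;-0.078 -0.19 -0.014 0 0 0 1;-0.078 -0.19 -0.014 0 0 0 1;-0.078 -0.19 -0.014 0 0 0 1;-0.078 -0.19 -0.014 0 0 0 1;-0.078 -0.19 -0.014 0 0 0 1;-0.078 -0.19 -0.014 0 0 0 1;-0.078 -0.19 -0.014 0 0 0 1;0 0 0 0 0 0 1"

```text
time_s: 1.85
eef_pos: [0.5427, 0.1465, 0.272]
eef_rot: [0.003, -0.131, 0.991, 0.001]
wrist_force: [-0.5, 0.5, 0.8]
opening: 0.999
```

Run:
```python
from h import *
from bench import *
o=get_obs();c=camera('wrist');o2=get_obs()
print(o['time_s'],o['eef_pos'],o2['eef_pos'],o['eef_rot'].round(4),delta(o,[.46,-.26,.33],rot_target(87.8)))
print([(d['box'],d['conf']) for d in search_frame('wrist','plane_grip')])
np.savez('w1.npz',img=c['img'],pos=o['eef_pos'],rot=o['eef_rot'],K=c['intrinsics'],M=c['mount'])
cv2.imwrite('pics/w1.png',c['img'][:,:,::-1])
```

```text
1.85 [0.54272857 0.14645297 0.27201395] [0.54095341 0.14873037 0.27165508] [ 3.300e-03 -1.311e-01  9.914e-01  7.000e-04] (array([ 0.9257, -1.8547, -0.2972]), array([0.0015, 0.0064, 0.2878]))
[([407.8, 15.8, 500.5, 150.3], 0.74), ([304.0, 128.1, 339.5, 237.8], 0.6), ([143.9, 158.8, 258.4, 239.1], 0.57)]
```

View pics/w1.png

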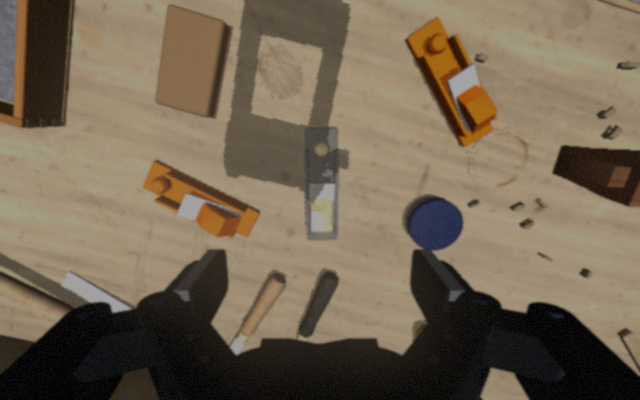

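The wrist view shows the grey plane from (306,127) to (338,240), with its pale knob at (321,148), flanked by the two orange ones. I'll enlarge it to fit and confirm.

Run:
```python
import cv2
t=cv2.imread('pics/w1.png')
cv2.imwrite('pics/w1c.png',cv2.resize(t[115:250,280:365],None,fx=4.4,fy=4.4,interpolation=cv2.INTER_CUBIC))
```

```text
(no output)
```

View pics/w1c.png

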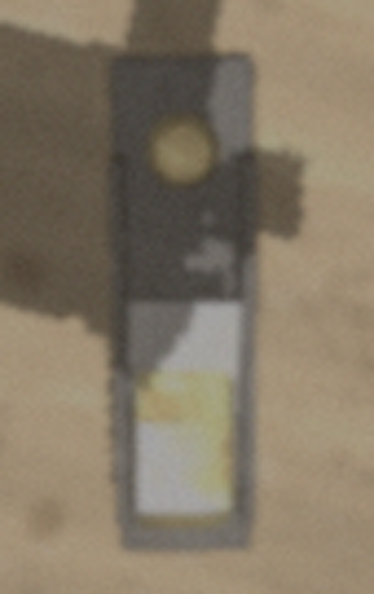

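Call:
arm_command:
  motion: "0.09 -0.18 -0.03 0 0 0.07 1;0.09 -0.18 -0.03 0 0 0.07 1;0.09 -0.18 -0.03 0 0 0.07 1;0.09 -0.18 -0.03 0 0 0.07 1;0.05 -0.19 -0.03 0 0 0 1;0.05 -0.19 -0.03 0 0 0 1;0.05 -0.19 -0.03 0 0 0 1;0.05 -0.19 -0.03 0 0 0 1;0.05 -0.19 -0.03 0 0 0 1;0 0 0 0 0 0 1"

```text
time_s: 2.78
eef_pos: [0.4267, -0.1851, 0.3217]
eef_rot: [-0.0, 0.008, 1.0, 0.005]
wrist_force: [0.7, 0.1, -0.6]
opening: 1.002
```

Run:
```python
from h import *
from bench import *
o=get_obs();c=camera('wrist');o2=get_obs()
print(o['time_s'],o['eef_pos'],o2['eef_pos'],o['eef_rot'].round(4),delta(o,[.46,-.26,.33],rot_target(87.8)))
np.savez('w2.npz',img=c['img'],pos=o['eef_pos'],rot=o['eef_rot'],K=c['intrinsics'],M=c['mount'])
cv2.imwrite('pics/w2.png',c['img'][:,:,::-1])
```

```text
2.7833 [ 0.42674202 -0.18506707  0.32173703] [ 0.4273213  -0.18225569  0.32122066] [-1.0e-04  7.7e-03  1.0e+00  4.6e-03] (array([-0.172 , -0.3717, -0.0448]), array([ 0.0088, -0.0004,  0.0221]))
```

View pics/w2.png

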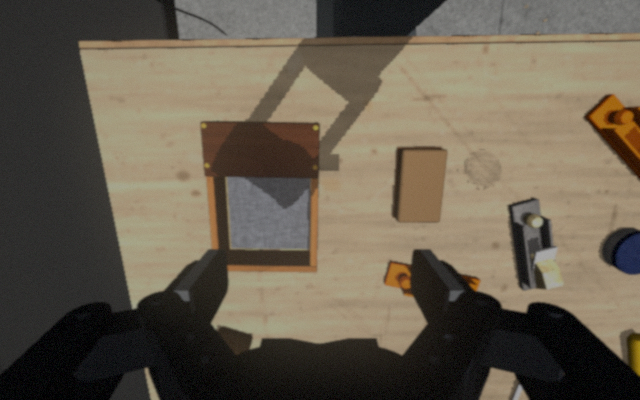

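The second wrist view shows the till at (201-320, 120-272), with the cover's far edge at row ~178. I'll fit the pose from this.

Run:
```python
import cv2
t=cv2.imread('pics/w2.png')
cv2.imwrite('pics/w2c.png',cv2.resize(t[112:282,190:335],None,fx=3.5,fy=3.5,interpolation=cv2.INTER_CUBIC))
```

```text
(no output)
```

View pics/w2c.png

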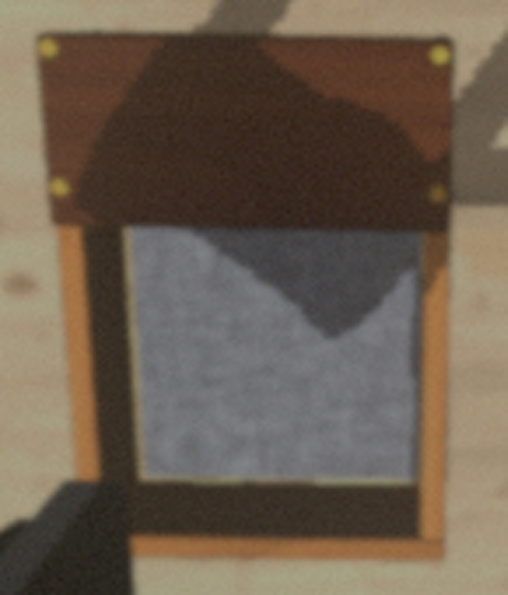

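Run:
```python
from h import *
from bench import get_obs
for i in range(3): print(get_obs()['eef_pos'].round(4))
for n in ('w1','w2'):
    f=np.load(n+'.npz');q=f['rot'];T=np.eye(4);T[:3,:3]=R.from_quat([q[1],q[2],q[3],q[0]]).as_matrix();T[:3,3]=f['pos']
    P[n]=T@f['M'];K[n]=f['K']
pp=np.array([(112,57),(254,57),(120,548),(248,548)])/4.4+[280,115]
LP=np.array([[.021,-.088,.012],[-.021,-.088,.012],[.021,.067,.012],[-.021,.067,.012]])
print(fit([('w1',LP,pp)],[.575,.156,-1.31]))
pt0=np.array([(327,297),(387,281),(268,75),(330,63)])/4+[180,130]
LP0=LP[[1,0,3,2]]
print(fit([('w1',LP,pp),('top',LP0,pt0)],[.575,.156,-1.31]))
L=np.array([[-.105,-.075,.068],[-.105,.075,.068],[-.035,-.075,.068],[-.035,.075,.068],[.105,.075,.062],[.095,.065,.062],[.095,-.065,.006],[.095,.065,.006]])
pw=np.array([(39,35),(453,38),(55,222),(447,231),(443,557),(418,538),(142,480),(415,482)])/3.5+[190,112]
p,r=fit([('w2',L,pw)],[.47,-.26,-.04]);print(p.round(4),r.round(1).tolist())
LT=np.array([[.105,.075,.062],[.105,-.075,.062],[-.105,.075,.068],[-.105,-.075,.068]])
ptt=np.array([(146,93),(402,103),(133,450),(394,463)])/4.5+[360,150]
p,r=fit([('w2',L,pw),('top',LT,ptt)],[.47,-.26,-.04]);print(p.round(4),r.round(1).tolist())
```

```text
[ 0.4273 -0.1823  0.3212]
[ 0.4273 -0.1823  0.3212]
[ 0.4273 -0.1823  0.3212]
(array([ 0.57517424,  0.15957615, -1.30243734]), array([[-0.38170769, -0.54826066],
       [ 0.39791858, -0.69786983],
       [-0.36842159,  0.93564568],
       [ 0.3504744 ,  0.81958479]]))
(array([ 0.57502106,  0.1588923 , -1.30348386]), array([[-0.80078491, -0.83032205],
       [-0.01361895, -0.9444399 ],
       [-0.86111341,  0.70653579],
       [-0.13611987,  0.61935067],
       [-1.10005839,  0.17940864],
       [-0.96664905,  0.13616965],
       [-1.08541457,  0.13006987],
       [-1.48470325, -0.85538885]]))
[ 0.4685 -0.2592 -0.0345] [[-2.2, -1.6], [0.4, 0.0], [-2.2, 0.6], [1.0, 0.1], [0.2, 1.2], [0.5, 0.3], [-0.7, -0.6], [2.0, 0.0]]
[ 0.4684 -0.2596 -0.0351] [[-2.4, -1.7], [0.1, -0.0], [-2.5, 0.4], [0.7, 0.0], [-0.2, 1.2], [0.2, 0.2], [-1.0, -0.7], [1.7, -0.0], [-0.9, -1.1], [-0.5, -0.9], [-0.5, 0.6], [-0.6, 0.0]]
```

Run:
```python
from h import *
from bench import get_obs
o=get_obs();print(delta(o,[.575,.158,.15],rot_target(105.3)))
```

```text
(array([-0.7139,  1.7015,  0.8762]), array([ 0.0113,  0.0013, -0.2688]))
```

Call:
arm_command:
  motion: "-0.07 0.17 0.04 0 0 -0.07 1;-0.07 0.17 0.05 0 0 -0.07 1;-0.08 0.17 0.06 0 0 -0.07 1;-0.1 0.15 0.08 0 0 -0.05 1;-0.1 0.15 0.09 0 0 0 1;-0.1 0.15 0.09 0 0 0 1;-0.1 0.15 0.09 0 0 0 1"

```text
time_s: 3.42
eef_pos: [0.5121, 0.0708, 0.2268]
eef_rot: [0.005, -0.135, 0.991, 0.005]
wrist_force: [1.3, -0.5, 0.1]
opening: 1.0
```

Run:
```python
from h import *
from bench import get_obs
o=get_obs();print(o['time_s'],o['eef_pos'],delta(o,[.575,.158,.12],rot_target(105.3)))
```

```text
3.4167 [0.5121048  0.07077399 0.22684532] (array([-0.4137,  0.3312,  0.5419]), array([0.0088, 0.0106, 0.0035]))
```

Call:
arm_command:
  motion: "-0.11 0.08 0.14 0.002 0.002 0 1;-0.11 0.08 0.14 0.002 0.003 0 1;-0.1 0.08 0.13 0.002 0.003 0 1;-0.06 0.05 0.08 0 0 0 1;0 0 0 0 0 0 1;0 0 0 0 0 0 1"

```text
time_s: 3.92
eef_pos: [0.5608, 0.1776, 0.1209]
eef_rot: [-0.003, -0.148, 0.989, 0.005]
wrist_force: [0.8, -0.3, 1.4]
opening: 1.001
```

Run:
```python
from h import *
from bench import *
o=get_obs();c=camera('wrist');cv2.imwrite('pics/w3.png',c['img'][:,:,::-1])
print(o['time_s'],o['eef_pos'],o['dq'].round(3),delta(o,[.575,.158,.008],rot_target(105.3)))
```

```text
3.9167 [0.56080183 0.17762027 0.12086399] [ 0.067  0.036  0.011  0.012 -0.008  0.021] (array([-0.0416, -0.1201,  0.563 ]), array([ 0.0093, -0.0044,  0.0294]))
```

View pics/w3.png

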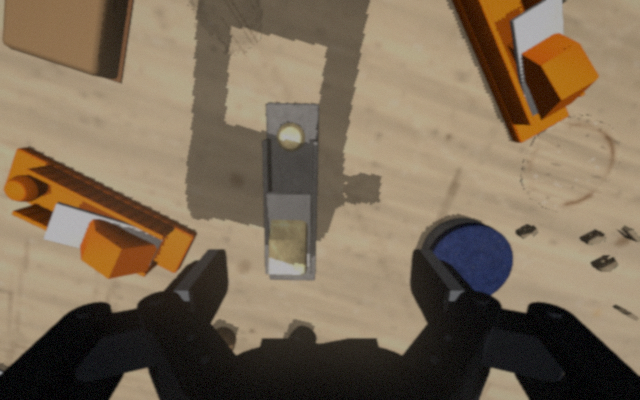

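Call:
arm_command:
  motion: "-0.02 -0.06 0.05 0.004 0 0.015 1;-0.015 -0.04 0.07 0.004 0 0.01 1;-0.005 -0.015 0.07 0 0 0 1;0 0 0.05 0 0 0 1;0 0 0.03 0 0 0 1;0 0 0 0 0 0 1"

```text
time_s: 4.47
eef_pos: [0.5777, 0.1527, 0.0678]
eef_rot: [0.002, -0.132, 0.991, -0.001]
wrist_force: [-0.6, 0.5, 0.1]
opening: 0.996
```

Run:
```python
from h import *
from bench import *
o=get_obs()
print(o['time_s'],o['eef_pos'],o['dq'].round(3),delta(o,[.575,.158,.008],rot_target(105.3)))
```

```text
4.4667 [0.57768678 0.15273336 0.06775592] [-0.021 -0.005  0.001 -0.001  0.004  0.002] (array([0.0072, 0.0296, 0.2987]), array([-0.0022,  0.0036, -0.003 ]))
```

Call:
arm_command:
  motion: "0.004 0.012 0.06 0 0.003 0 1;0.002 0.006 0.07 0 0 0 1;0 0 0.06 0 0 0 1;0 0 0.04 0 0 0 1;0 0 0 0 0 0 1"

```text
time_s: 4.88
eef_pos: [0.577, 0.1545, 0.0195]
eef_rot: [0.002, -0.13, 0.992, -0.001]
wrist_force: [-0.3, 0.6, 0.1]
opening: 0.999
```

Run:
```python
from h import *
from bench import *
o=get_obs()
print(o['time_s'],o['eef_pos'],o['dq'].round(3),o['wrist_force'],delta(o,[.575,.158,.008],rot_target(105.3)))
```

```text
4.8833 [0.57696339 0.15453403 0.01949381] [-0.001  0.001 -0.003  0.     0.007  0.003] [-0.31573632  0.57597245  0.12703106] (array([0.0052, 0.0194, 0.0574]), array([-0.0029,  0.0031, -0.0062]))
```

Call:
arm_command:
  motion: "0.004 0.014 0.03 -0.002 0.003 -0.005 1;0.002 0.006 0.025 0 0 0 1;0 0 0.01 0 0 0 1;0 0 0 0 0 0 1"

```text
time_s: 5.22
eef_pos: [0.5748, 0.1588, 0.0053]
eef_rot: [-0.0, -0.133, 0.991, -0.0]
wrist_force: [-0.5, -0.8, 0.4]
opening: 0.999
```

Run:
```python
from h import *
from bench import *
o=get_obs()
print(o['time_s'],o['eef_pos'],o['dq'].round(3),o['wrist_force'],delta(o,[.575,.158,.008],rot_target(105.3)))
```

```text
5.2167 [0.57477085 0.15877579 0.00529421] [ 0.004  0.    -0.002  0.002 -0.001  0.002] [-0.52707243 -0.80019057  0.40480136] (array([-0.0001, -0.0041, -0.0135]), array([-0.0006, -0.0002, -0.0003]))
```

Call:
arm_command:
  motion: "0 0 0 0 0 0 0.3;0 0 0 0 0 0 0;0 0 0 0 0 0 0;0 0 0 0 0 0 0;0 0 0 0 0 0 0;0 0 0 0 0 0 0;0 0 0 0 0 0 0;0 0 0 0 0 0 0"

```text
time_s: 5.88
eef_pos: [0.5757, 0.1592, 0.0066]
eef_rot: [0.001, -0.133, 0.991, -0.0]
wrist_force: [0.1, 0.7, -1.3]
opening: 0.479
```

Run:
```python
from h import *
from bench import *
o=get_obs();c=camera('wrist');cv2.imwrite('pics/w4.png',c['img'][:,:,::-1])
np.savez('w4.npz',img=c['img'],pos=o['eef_pos'],rot=o['eef_rot'],K=c['intrinsics'],M=c['mount'])
print(o['time_s'],o['eef_pos'],o['dq'].round(3),o['wrist_force'],o['opening'],delta(o,[.575,.158,.008],rot_target(105.3)))
```

```text
5.8833 [0.57566222 0.15916294 0.00664538] [ 0.     0.001 -0.     0.001  0.     0.001] [ 0.12185361  0.70636474 -1.29518039] 0.47861999101483405 (array([ 0.0047, -0.0047, -0.0068]), array([-0.0009,  0.002 ,  0.0001]))
```

View pics/w4.png

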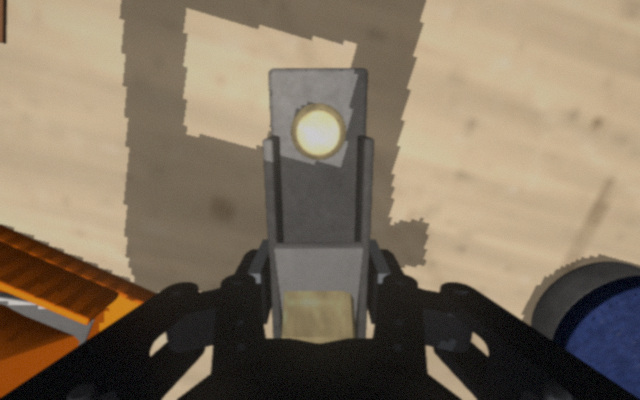

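Grasp holds (opening 0.479 ≈ 41 mm). The front edge is at row 69 and the knob at (319,131). Measuring the nose position in the tool frame.

```bash
cat >> h.py <<'E'
def toolray(f,px,h):
    # intersect pixel ray with plane tool z = h ; returns tool coords
    K_,M=f['K'],f['M'];d=M[:3,:3]@np.linalg.solve(K_,[px[0],px[1],1]);o=M[:3,3]
    return o+d*(h-o[2])/d[2]
E
python3 - <<'E'
from h import *
from bench import get_obs
f=np.load('w4.npz')
zs=.0066
for n,px,h in (('frontL',(270,69),.012),('frontR',(367,69),.012),('knob',(319,131),.036)):
    print(n,toolray(f,px,zs-h).round(4))
# lift, and target hover above till: nose till (-14,140,25deg)
o=get_obs();print(delta(o,[.575,.158,.2],rot_target(105.3)))
E
```

```text
frontL [ 0.087  -0.0197 -0.0054]
frontR [ 0.0871  0.0201 -0.0054]
knob [ 0.0633  0.0004 -0.0294]
(array([ 0.0028, -0.0056, -0.9667]), array([-0.0009,  0.0021,  0.0001]))
```

```bash
cat >> h.py <<'E'
TILL=[.4682,-.2600,-.036]
N=np.array([.0875,0,.0066])
def wp(nx,nz,th,ny=0):
    yawt=np.degrees(TILL[2])+90
    Rt=rot_target(yawt,th)
    pos=w(TILL,[nx/1000,ny/1000,nz/1000])[0]-Rt.apply(N)
    return pos,Rt
def nose(o):
    q=o['eef_rot'];Rc=R.from_quat([q[1],q[2],q[3],q[0]])
    p=o['eef_pos']+Rc.apply(N);d=p-[TILL[0],TILL[1],0];c,s=np.cos(TILL[2]),np.sin(TILL[2])
    x=Rc.apply([1,0,0])
    # till-frame nose mm, pitch, yaw err(deg)
    return np.array([c*d[0]+s*d[1],-s*d[0]+c*d[1],d[2]])*1000, np.degrees(np.arcsin(-x[2])), np.degrees(np.arctan2(x[1],x[0])-TILL[2])%360-180, np.degrees(np.arcsin(Rc.apply([0,1,0])[2]))
def st(*wps):
    from bench import get_obs
    o=get_obs();n=nose(o)
    print('t',o['time_s'].round(2),'nose',n[0].round(1),'pitch %.1f yaw %.1f roll %.1f'%n[1:],'F',o['wrist_force'].round(1),'op',round(float(o['opening']),3))
    for a in wps:
        d,r=delta(o,*wp(*a));print(a,d,r)
    return o
E
echo
```

Call:
arm_command:
  motion: "0 0 -0.08 0 0 0 0;0 0 -0.14 0 0 0 0;0 0 -0.18 0 0 0 0;0 0 -0.18 0 0 0 0;0 0 -0.18 0 0 0 0;0 0 -0.1 0 0 0 0"

```text
time_s: 6.43
eef_pos: [0.5638, 0.1579, 0.1693]
eef_rot: [-0.016, -0.133, 0.991, 0.001]
wrist_force: [1.5, 0.2, -6.1]
opening: 0.482
```

Run:
```python
from h import *
st((-14,130,0),(-14,130,25))
```

```text
Traceback (most recent call last):
  File "h.py", line 45, in st
    print('t',o['time_s'].round(2),'nose',n[0].round(1),'pitch %.1f yaw %.1f roll %.1f'%n[1:],'F',o['wrist_force'].round(1),'op',round(float(o['opening']),3))
              ^^^^^^^^^^^^^^^^^
AttributeError: 'float' object has no attribute 'round'
```

```bash
sed -i "s/o\['time_s'\].round(2)/round(o['time_s'],2)/" h.py
python3 - <<'E'
from h import *
st((-14,130,0),(-14,130,25))
E
```

```text
t 6.43 nose [ -3.2 395.  165.4] pitch -1.8 yaw 17.3 roll 0.3 F [ 1.5  0.2 -6.1] op 0.482
(-14, 130, 0) [ 0.6552 -2.0003  0.173 ] [ 0.0006 -0.03    0.2888]
(-14, 130, 25) [ 0.7132 -1.9829 -0.007 ] [ 0.0637 -0.4434  0.2843]
```

Call:
arm_command:
  motion: "0.08 -0.12 0 0 -0.01 0.05 0;0.08 -0.17 0 0 -0.01 0.07 0;0.07 -0.18 0 0 0 0.07 0;0.06 -0.19 0 0 0 0.05 0;0.02 -0.19 0 0 0 0.02 0;0.02 -0.19 0 0 0 0 0;0.02 -0.19 0 0 0 0 0;0 -0.16 0 0 0 0 0;0 -0.1 0 0 0 0 0"

```text
time_s: 7.18
eef_pos: [0.5075, -0.1523, 0.1673]
eef_rot: [-0.006, 0.005, 1.0, 0.004]
wrist_force: [0.2, 0.2, -6.8]
opening: 0.478
```

Run:
```python
from h import *
st((-14,130,0),(-14,130,25))
```

```text
t 7.18 nose [-52.1 106.8 161.8] pitch -0.7 yaw 1.5 roll 0.5 F [ 0.2  0.2 -6.8] op 0.478
(-14, 130, 0) [-0.1775 -0.5515  0.1467] [ 0.0076 -0.0123  0.0257]
(-14, 130, 25) [-0.1203 -0.5485 -0.0344] [ 0.0131 -0.429   0.0236]
```

Call:
arm_command:
  motion: "-0.03 -0.14 0 0.003 -0.06 0.01 0;-0.03 -0.14 0 0.003 -0.09 0.01 0;-0.03 -0.12 -0.01 0.003 -0.09 0 0;-0.02 -0.07 -0.01 0 -0.08 0 0;-0.01 -0.03 -0.01 0 -0.06 0 0;0 0 0 0 -0.03 0 0;0 0 0 0 0 0 0"

```text
time_s: 7.77
eef_pos: [0.5189, -0.2605, 0.165]
eef_rot: [0.207, 0.021, 0.978, -0.002]
wrist_force: [-0.3, 0.4, -8.1]
opening: 0.475
```

Run:
```python
from h import *
st((-14,130,25),(-14,80,25))
```

```text
t 7.77 nose [-26.7   2.  123.5] pitch 23.9 yaw -0.4 roll 0.3 F [-0.3  0.4 -8.1] op 0.475
(-14, 130, 25) [-0.0705 -0.0063 -0.0125] [ 0.0028 -0.0189 -0.0068]
(-14, 80, 25) [ 0.0306 -0.0077  0.2161] [ 0.0028 -0.0189 -0.0068]
```

Call:
arm_command:
  motion: "-0.02 -0.004 0.03 0.002 -0.01 -0.003 0;-0.01 -0.002 0.05 0 -0.01 0 0;0.01 0 0.05 0 0 0 0;0.01 0 0.04 0 0 0 0;0 0 0 0 0 0 0;0 0 0 0 0 0 0"

```text
time_s: 8.27
eef_pos: [0.5338, -0.2583, 0.1276]
eef_rot: [0.212, 0.018, 0.977, 0.0]
wrist_force: [1.0, 0.2, -7.5]
opening: 0.478
```

Run:
```python
from h import *
from bench import *
o=st((-14,80,25),(-14,36,25));
c=camera('wrist');cv2.imwrite('pics/w5.png',c['img'][:,:,::-1])
np.savez('w5.npz',img=c['img'],pos=o['eef_pos'],rot=o['eef_rot'],K=c['intrinsics'],M=c['mount'])
c=camera('side')['img'][:,:,::-1];cv2.imwrite('pics/s5.png',cv2.resize(c[180:370,150:380],None,fx=3,fy=3,interpolation=cv2.INTER_CUBIC))
```

```text
t 8.27 nose [-11.4   4.4  85.4] pitch 24.5 yaw -0.2 roll 0.5 F [ 1.   0.2 -7.5] op 0.478
(-14, 80, 25) [ 0.0233 -0.0207  0.0149] [ 0.0072 -0.0089 -0.0025]
(-14, 36, 25) [ 0.1144 -0.0224  0.2152] [ 0.0072 -0.0089 -0.0025]
```

View pics/w5.png

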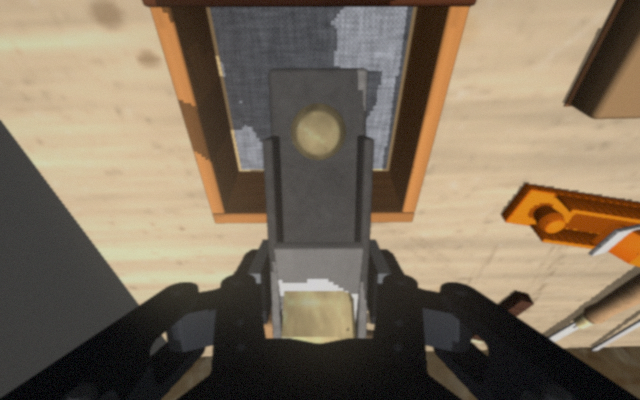

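View pics/s5.png

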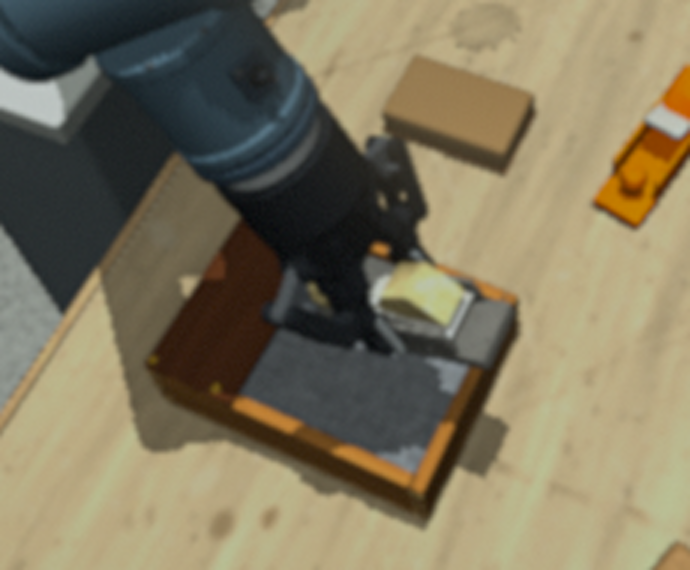

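Run:
```python
import cv2
t=cv2.imread('pics/w5.png')
cv2.imwrite('pics/w5c.png',cv2.resize(t[0:235,140:485],None,fx=2.3,fy=2.3,interpolation=cv2.INTER_CUBIC))
```

```text
(no output)
```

View pics/w5c.png

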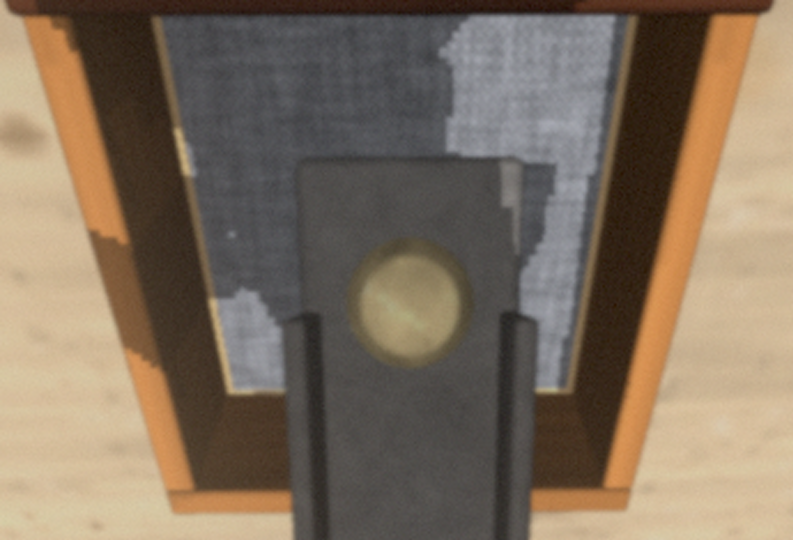

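Run:
```python
from h import *
n='w5';f=np.load(n+'.npz');q=f['rot'];T=np.eye(4);T[:3,:3]=R.from_quat([q[1],q[2],q[3],q[0]]).as_matrix();T[:3,3]=f['pos']
P[n]=T@f['M'];K[n]=f['K']
L=np.array([[-.035,-.075,.068],[-.035,.075,.068],[.105,-.075,.062],[.105,.075,.062],[.095,-.065,.062],[.095,.065,.062],[.095,-.065,.006],[.095,.065,.006]])
px=np.array([(8,12),(772,12),(172,512),(628,512),(192,490),(604,490),(228,393),(572,393)])/2.3+[140,0]
p,r=fit([(n,L,px)],[.47,-.26,-.04]);print(p.round(4),r.round(1).tolist())
```

```text
[ 0.4681 -0.259  -0.0358] [[-2.6, -0.1], [3.8, 0.2], [-1.1, 1.3], [0.3, 0.5], [0.9, 0.9], [-0.2, 0.3], [0.0, -0.3], [-0.1, -0.7]]
```

Call:
arm_command:
  motion: "0.02 -0.008 0.04 0.003 -0.005 0 0;0.02 -0.006 0.045 0.002 0 0 0;0.02 -0.002 0.045 0 0 0 0;0.02 0 0.03 0 0 0 0;0.01 0 0.01 0 0 0 0;0 0 0 0 0 0 0"

```text
time_s: 8.87
eef_pos: [0.5319, -0.2625, 0.087]
eef_rot: [0.216, 0.018, 0.976, -0.004]
wrist_force: [0.1, -0.5, -6.9]
opening: 0.48
```

Run:
```python
from h import *
st((-14,36,25),(-20,24,25),(-34,12,25))
```

```text
t 8.87 nose [-12.8  -0.   44.1] pitch 24.9 yaw -0.1 roll 0.0 F [ 0.1 -0.5 -6.9] op 0.48
(-14, 36, 25) [0.0226 0.0008 0.0336] [-0.0006 -0.0015 -0.0015]
(-20, 24, 25) [0.0751 0.0008 0.0754] [-0.0006 -0.0015 -0.0015]
(-34, 12, 25) [0.1638 0.0006 0.1003] [-0.0006 -0.0015 -0.0015]
```

Call:
arm_command:
  motion: "0.015 0 0.03 0 0 0 0;0.02 0 0.025 0 0 0 0;0.025 0 0.015 0 0 0 0;0.025 0 0.01 0 0 0 0;0.02 0 0 0 0 0 0;0 0 0 0 0 0 0"

```text
time_s: 9.37
eef_pos: [0.5185, -0.2622, 0.0611]
eef_rot: [0.216, 0.019, 0.976, -0.004]
wrist_force: [-0.2, -0.8, -6.7]
opening: 0.475
```

Run:
```python
from h import *
st((-34,12,25),(-44,11,25),(-50,10,22.5))
```

```text
t 9.37 nose [-26.2  -0.3  18.3] pitch 24.9 yaw -0.1 roll -0.0 F [-0.2 -0.8 -6.7] op 0.475
(-34, 12, 25) [0.0484 0.0019 0.0116] [-0.0009 -0.0013 -0.0016]
(-44, 11, 25) [ 0.0959  0.0018 -0.005 ] [-0.0009 -0.0013 -0.0016]
(-50, 10, 22.5) [0.1241 0.0018 0.006 ] [-0.0009  0.0404 -0.0016]
```

Call:
arm_command:
  motion: "0.02 0 0.012 0 0 0 0;0.025 0 0.002 0 0 0 0;0.025 0 -0.005 0 0 0 0;0.01 0 -0.004 0 0 0 0;0 0 0 0 0 0 0"

```text
time_s: 9.78
eef_pos: [0.5031, -0.2623, 0.0535]
eef_rot: [0.216, 0.019, 0.976, -0.005]
wrist_force: [-0.3, 0.7, -6.8]
opening: 0.479
```

Run:
```python
from h import *
st((-44,11,25),(-50,10,22.5),(-56,10,19))
```

```text
t 9.78 nose [-41.6  -0.9  10.6] pitch 25.0 yaw -0.1 roll -0.1 F [-0.3  0.7 -6.8] op 0.479
(-44, 11, 25) [ 0.0102  0.0052 -0.0072] [-0.0023 -0.0001 -0.0015]
(-50, 10, 22.5) [0.0385 0.0052 0.0038] [-0.0023  0.0416 -0.0016]
(-56, 10, 19) [0.0656 0.0051 0.0179] [-0.0022  0.0999 -0.0016]
```

Call:
arm_command:
  motion: "0.012 0.002 0 0 0.01 0 0;0.012 0.002 0 0 0.013 0 0;0.01 0 0.001 0 0.012 0 0;0 0 0 0 0 0 0"

```text
time_s: 10.12
eef_pos: [0.4965, -0.2618, 0.051]
eef_rot: [0.197, 0.019, 0.98, -0.005]
wrist_force: [0.5, 1.0, -6.8]
opening: 0.481
```

Run:
```python
from h import *
from bench import *
st((-50,10,22.5),(-56,10,18.5),(-62,9.5,14.5))
c=camera('wrist');cv2.imwrite('pics/w6.png',c['img'][:,:,::-1])
c=camera('side')['img'][:,:,::-1];cv2.imwrite('pics/s6.png',cv2.resize(c[180:370,150:380],None,fx=3,fy=3,interpolation=cv2.INTER_CUBIC))
```

```text
t 10.12 nose [-49.8  -0.7  11.1] pitch 22.7 yaw -0.1 roll -0.1 F [ 0.5  1.  -6.8] op 0.481
(-50, 10, 22.5) [0.0032 0.0041 0.0065] [-0.0035  0.0038 -0.0021]
(-56, 10, 18.5) [0.0297 0.0041 0.0256] [-0.0034  0.0705 -0.0023]
(-62, 9.5, 14.5) [0.0594 0.0042 0.0469] [-0.0034  0.1372 -0.0024]
```

View pics/w6.png

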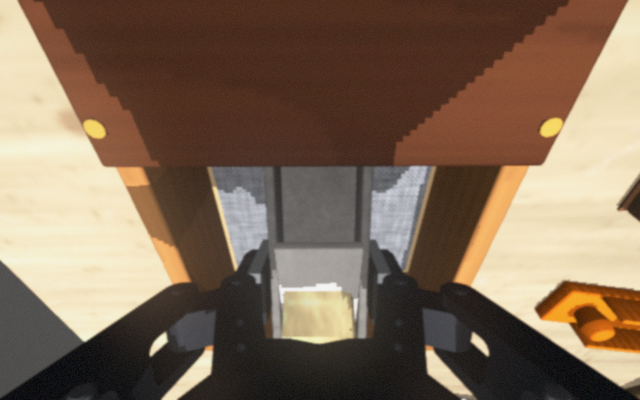

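View pics/s6.png

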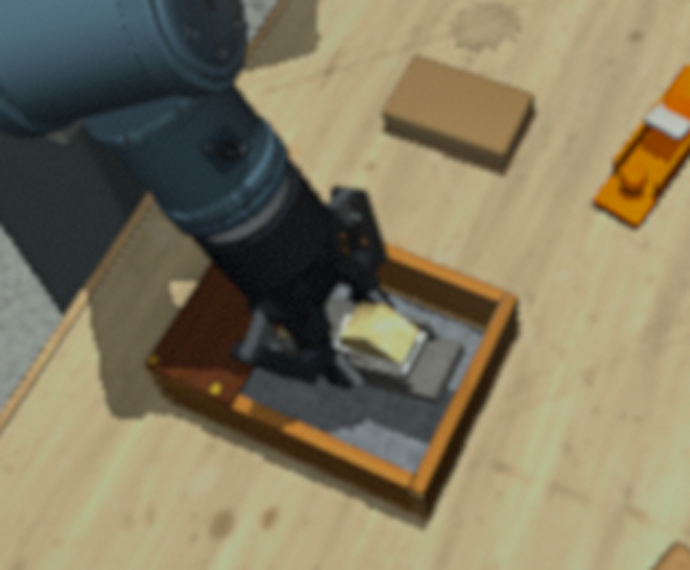

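The nose is under the cover: the deck disappears behind the edge at row 165, and the rear end lies inside the far wall. No contact force so far.

Call:
arm_command:
  motion: "0.015 0.001 0.004 -0.001 0.012 0 0;0.015 0.001 0.01 -0.001 0.025 0 0;0.014 0 0.012 0 0.03 0 0;0.008 0 0.01 0 0.03 0 0;0 0 0.003 0 0.015 0 0;0 0 0 0 0 0 0"

```text
time_s: 10.72
eef_pos: [0.489, -0.2612, 0.0392]
eef_rot: [0.136, 0.02, 0.991, -0.003]
wrist_force: [0.2, -0.1, -6.2]
opening: 0.481
```

Run:
```python
from h import *
st((-62,9.5,14.5),(-70,9.5,8),(-76,9,2),(-80,8,0))
```

```text
t 10.72 nose [-61.7  -0.2   9.3] pitch 15.6 yaw -0.2 roll -0.0 F [ 0.2 -0.1 -6.2] op 0.481
(-62, 9.5, 14.5) [0.0008 0.0023 0.0071] [-0.0014  0.0186 -0.0035]
(-70, 9.5, 8) [0.0393 0.0022 0.0461] [-0.0012  0.127  -0.0036]
(-76, 9, 2) [0.0739 0.0022 0.086 ] [-0.001   0.227  -0.0036]
(-80, 8, 0) [0.0973 0.0021 0.1005] [-0.0009  0.2603 -0.0036]
```

Call:
arm_command:
  motion: "0.013 0.001 0.005 0 0.02 -0.001 0;0.014 0.001 0.013 0 0.035 -0.001 0;0.014 0 0.015 0 0.04 0 0;0.012 0 0.015 0 0.04 0 0;0.006 0 0.012 0 0.035 0 0;0 0 0 0 0 0 0"

```text
time_s: 11.22
eef_pos: [0.4795, -0.2603, 0.0241]
eef_rot: [0.045, 0.02, 0.999, -0.001]
wrist_force: [0.8, 0.7, -7.0]
opening: 0.484
```

Run:
```python
from h import *
st((-76,9,2),(-80,8.5,0),(-80,6,0))
```

```text
t 11.22 nose [-75.3   0.4   9.8] pitch 5.1 yaw -0.2 roll -0.0 F [ 0.8  0.7 -7. ] op 0.484
(-76, 9, 2) [ 0.0028 -0.0004  0.0273] [-0.0007  0.0518 -0.0034]
(-80, 8.5, 0) [ 0.0229 -0.0004  0.0433] [-0.0006  0.0852 -0.0035]
(-80, 6, 0) [ 0.024  -0.0004  0.0558] [-0.0006  0.0852 -0.0035]
```

Call:
arm_command:
  motion: "0.008 0 0.006 0 0.02 -0.001 0;0.008 0 0.01 0 0.025 0 0;0.004 0 0.01 0 0.02 0 0;0 0 0.005 0 0.01 0 0;0 0 0 0 0 0 0"

```text
time_s: 11.63
eef_pos: [0.4757, -0.26, 0.017]
eef_rot: [0.004, 0.02, 1.0, 0.0]
wrist_force: [-0.7, -0.2, -7.0]
opening: 0.483
```

Run:
```python
from h import *
st((-80,8,0),(-80,6,0),(-80,5.5,0))
```

```text
t 11.63 nose [-79.9   0.6   9.8] pitch 0.4 yaw -0.2 roll 0.0 F [-0.7 -0.2 -7. ] op 0.483
(-80, 8, 0) [ 0.0001 -0.0013  0.012 ] [ 0.0003  0.0069 -0.0032]
(-80, 6, 0) [ 0.0002 -0.0013  0.022 ] [ 0.0003  0.0069 -0.0032]
(-80, 5.5, 0) [ 0.0002 -0.0013  0.0245] [ 0.0003  0.0069 -0.0032]
```

Now lowering gently while watching the force.

Call:
arm_command:
  motion: "0 0 0.007 0 0.003 0 0;0 0 0.007 0 0.002 0 0;0 0 0.005 0 0 0 0;0 0 0 0 0 0 0"

```text
time_s: 11.97
eef_pos: [0.4759, -0.26, 0.0127]
eef_rot: [0.001, 0.02, 1.0, 0.0]
wrist_force: [0.0, -0.5, -7.1]
opening: 0.479
```

Run:
```python
from h import *
st((-80,6,0),(-80,5,0))
```

```text
t 11.97 nose [-79.8   0.6   5.9] pitch 0.1 yaw -0.2 roll 0.0 F [ 0.  -0.5 -7.1] op 0.479
(-80, 6, 0) [ 0.0009 -0.0015  0.0006] [ 0.0005  0.0022 -0.0033]
(-80, 5, 0) [ 0.001  -0.0015  0.0056] [ 0.0005  0.0022 -0.0033]
```

Call:
arm_command:
  motion: "0 0 0.005 0 0.002 0 0;0 0 0.005 0 0 0 0;0 0 0 0 0 0 0"

```text
time_s: 12.22
eef_pos: [0.476, -0.2601, 0.0131]
eef_rot: [-0.0, 0.02, 1.0, 0.0]
wrist_force: [0.4, -0.7, -6.9]
opening: 0.48
```

Run:
```python
from h import *
o=st((-80,6,0));print(o['torque'].round(2))
```

```text
t 12.22 nose [-79.7   0.5   6.5] pitch -0.0 yaw -0.2 roll 0.0 F [ 0.4 -0.7 -6.9] op 0.48
(-80, 6, 0) [ 0.0013 -0.0009  0.0024] [ 0.0006 -0.0001 -0.0031]
[ 0.01 -0.04  0.02]
```

Call:
arm_command:
  motion: "0 0 0.008 0 0 0 0;0 0 0.008 0 0 0 0"

```text
time_s: 12.38
eef_pos: [0.4763, -0.2604, 0.0126]
eef_rot: [-0.0, 0.019, 1.0, 0.0]
wrist_force: [-9.9, 7.1, 19.7]
opening: 0.479
```

Run:
```python
from h import *
o=st((-80,6,0));print(o['torque'].round(2))
```

```text
t 12.38 nose [-79.4   0.2   6. ] pitch -0.0 yaw -0.2 roll 0.0 F [-9.9  7.1 19.7] op 0.479
(-80, 6, 0) [ 0.0029  0.0003 -0.0001] [ 0.0004 -0.0003 -0.0028]
[ 0.97  1.48 -0.07]
```

The plane is seated: floor contact at sole height 6.0 mm, level, with an upward force of about 27 N. I'll relax, then take a check picture before opening.

Call:
arm_command:
  motion: "0 0 0 0 0 0 0;0 0 0 0 0 0 0"

```text
time_s: 12.55
eef_pos: [0.4766, -0.2607, 0.0133]
eef_rot: [0.0, 0.02, 1.0, -0.0]
wrist_force: [0.3, 0.2, -7.5]
opening: 0.479
```

Run:
```python
from h import *
from bench import *
st((-80,6,0))
c=camera('side')['img'][:,:,::-1];cv2.imwrite('pics/s7.png',cv2.resize(c[180:370,150:380],None,fx=3,fy=3,interpolation=cv2.INTER_CUBIC))
c=camera('wrist');cv2.imwrite('pics/w7.png',c['img'][:,:,::-1])
```

```text
t 12.55 nose [-79.1  -0.1   6.7] pitch 0.0 yaw -0.2 roll -0.0 F [ 0.3  0.2 -7.5] op 0.479
(-80, 6, 0) [0.0046 0.0018 0.0037] [-0.0004  0.0008 -0.0029]
```

View pics/s7.png

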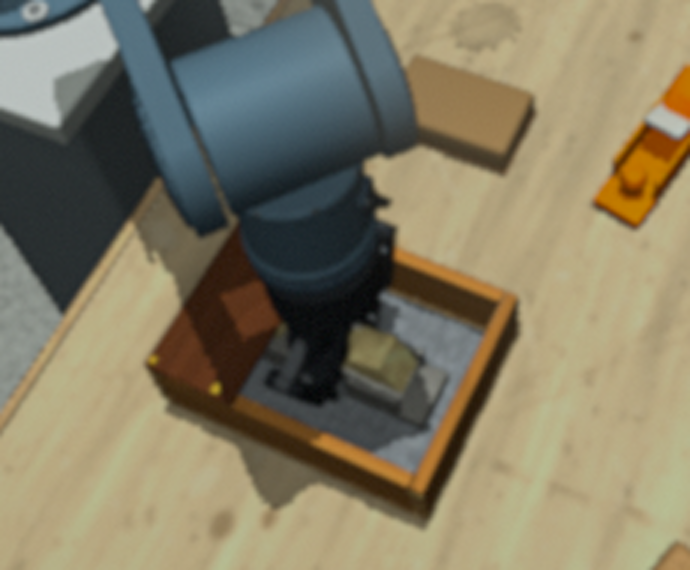

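View pics/w7.png

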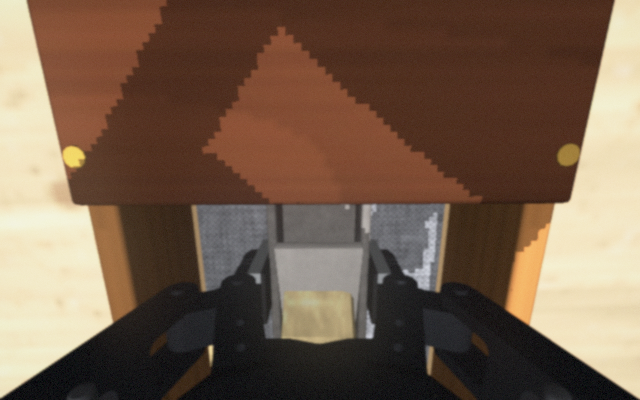

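Call:
arm_command:
  motion: "0 0 0.006 0 0 0 0;0 0 0.006 0 0 0 0;0 0 0.003 0 0 0 0.75;0 0 0.001 0 0 0 0.75;0 0 0 0 0 0 0.75;0 0 0 0 0 0 0.75;0 0 0 0 0 0 0.75"

```text
time_s: 13.23
eef_pos: [0.4794, -0.2633, 0.0144]
eef_rot: [0.003, 0.019, 1.0, -0.002]
wrist_force: [0.3, 0.3, -0.6]
opening: 0.752
```

Run:
```python
from h import *
st((-80,6,0))
```

```text
t 13.23 nose [-76.2  -2.6   7.3] pitch 0.3 yaw -0.2 roll -0.2 F [ 0.3  0.3 -0.6] op 0.752
(-80, 6, 0) [0.0189 0.0143 0.0087] [-0.0041  0.005  -0.0028]
```

Call:
arm_command:
  motion: "0 0.006 -0.03 0 0 0 0.75;0 0.004 -0.06 0 0 0 0.75;0 0 -0.09 0 0 0 0.75;0 0 -0.12 0 0 0 0.75;0 0 -0.15 0 0 0 0.75;0 0 -0.15 0 0 0 0.75;0 0 -0.15 0 0 0 0.75;0 0 -0.1 0 0 0 0.75;0 0 -0.04 0 0 0 0.75;0 0 0 0 0 0 0.75"

```text
time_s: 14.07
eef_pos: [0.4779, -0.259, 0.2074]
eef_rot: [0.003, 0.019, 1.0, -0.003]
wrist_force: [-0.2, -0.3, 0.3]
opening: 0.75
```

Run:
```python
from h import *
from bench import *
o=st()
c=camera('wrist');cv2.imwrite('pics/w8.png',c['img'][:,:,::-1])
np.savez('w8.npz',img=c['img'],pos=o['eef_pos'],rot=o['eef_rot'],K=c['intrinsics'],M=c['mount'])
c=camera('side')['img'][:,:,::-1];cv2.imwrite('pics/s8.png',cv2.resize(c[180:370,150:380],None,fx=3,fy=3,interpolation=cv2.INTER_CUBIC))
```

```text
t 14.07 nose [-77.7   1.6 200.2] pitch 0.4 yaw -0.2 roll -0.3 F [-0.2 -0.3  0.3] op 0.75
```

View pics/w8.png

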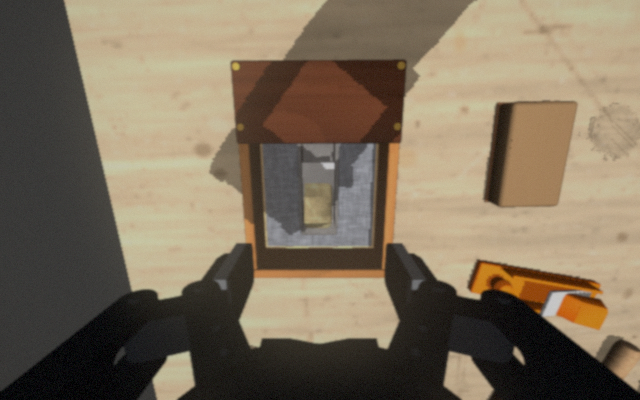

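View pics/s8.png

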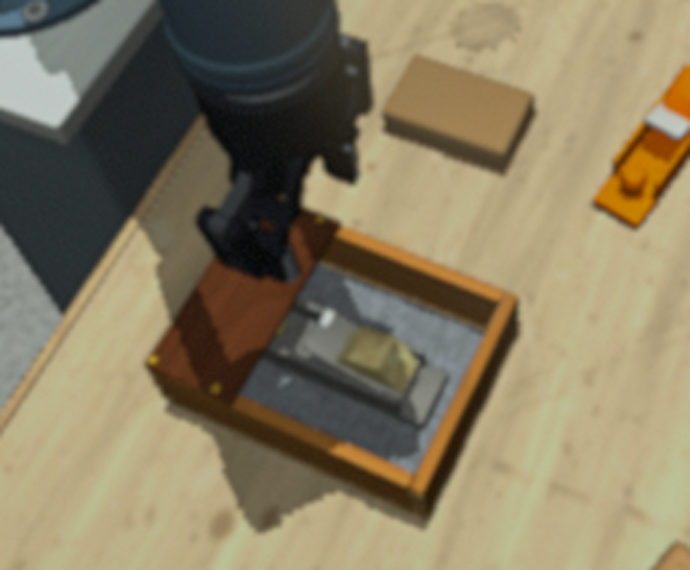

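The plane lies flat in the till, its rear end at (318,234), short of the far floor edge at row 247. The knob and front are under the cover, and the gripper is clear. Handing in.

Run:
```python
from bench import *
print(hand_in())
```

```text
the job is handed in; nothing more can be done
None
```

The grey block plane is in the till, sitting flat on its sole with its front end under the dark cover. I gripped it by the cheeks, dipped its front end 25°, passed that end under the cover while levelling it, and pressed it onto the felt floor before letting go.

- **Seating:** Before release, the plane touched the floor with its sole at 6.0 mm, the till floor height, and tilted about 0°.
- **Front end:** It was about 80 mm from the till centre towards the cover end, roughly 45 mm under the cover. The knob and front are hidden under the cover in the last pictures, and the rear end is clear of the far wall.
- **Limits:** The last move ended at 14.1 s of the 42 s allowed. The largest wrist force I read was about 23 N, and the gripper was about 0.2 m above the worktop, touching nothing.
- **Small disagreements:**
  - Early pose fits differed by 2–3 mm between cameras. Closing the jaws centred the plane, and a close-up fit confirmed the till position to about 1 mm.
  - After the first press the arm rebounded 0.7 mm, so I pressed again before opening.
  - While the fingers opened, the gripper drifted about 3 mm; no contact force showed at the end of that move.

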